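# Set the induction hob to its usual level on the touch slider

### The arm

A 6-joint arm with a two-finger parallel gripper is mounted at the origin on the work surface. World frame = base frame: x ahead of the robot, y to its left, z up, the work surface at z = 0. Lengths are in mm, angles in rad, forces in N, time in s.
With the tool pointing down it reaches from about 325 to 900 mm from the base axis. Payload 6.1 kg.
Tool frame: the origin (TCP) lies at the very end of the fingers, on their centre line; the grasp point (between the pads) lies 19 mm behind it (r.grip_point_offset is the distance from the TCP to the grasp point, in mm); z points along the fingers, y is the line along which they close (so a half turn about z gives the same grasp; the last joint's range is limited). The gripper opens to 87 mm and grips with 3 to 60 N. Pads are 19 mm wide; open, the fingers measure 117 mm over their backs; the gripper's body (75 mm by 190 mm) begins 51 mm behind the grasp point.
Start: joints at [1.079, 0.22, 1.526, -0, 1.395, -0.126], TCP at [223.558, 583.642, 222.538] pointing down, gripper open.
Joint ranges: [-2.98, 2.98], [-0.91, 2.08], [0.09, 2.57], [-1.24, 4.39], [0.2, 2.65], [-2.68, 2.68]. Speed limits (rad/s): [2.57, 2.57, 3.01, 3.14, 3.14, 3.14].

### API

Orientations are given as a unit quaternion [x, y, z, w].
In Python, from plant import observe, viewer, sign_off, r gives the robot as it stands. The module is installed in compiled form; this text tells all that it offers.
- The arm moves only by the tool servo_tool, never from a script. Its arguments are lists of equal length, an entry for each row: "linear": the shift along the tool's x, y, z in cm, a list of three; "turn": the turn, a rotation vector about the tool's x, y, z in rad, a list of three; "fingers": the finger opening in cm, from 0 to 8.7. A call has 1 to 20 rows; each row is the pose to reach, as a shift and turn from the pose commanded when the call began, along the tool's axes at that moment; what a row does not reach only later rows make up. A row lasts 1/10 s, in which the tool goes at most 50 mm and 8.59 degrees, less where a joint would pass 70% of its speed; a pose out of reach is approached as far as the arm can. A call with a gripper value outside its range is refused whole. The fingers move at their own pace and stop on an object; "squeeze" is the grip in N (left out, the last holds). Time passes only in rows, so rows that repeat a pose let the fingers close. It gives the time, the measured TCP pose, the force, the opening and the grip force at its end, in the units of the state.
- observe(): the state, without advancing time (a new reading comes with each control period).
- viewer.snapshot(name): name is "side" or "top"; returns a dict with "img" (420x560x3 uint8, red, green, blue), "z_map" (420x560 float32, mm along the optical axis (not along the pixel's ray), 0 where there is no reading), "fov_y" (degrees; the focal length in pixels is half the picture's height over the tangent of half this angle, whatever the lens; pixels are square), "cx", "cy" (the principal point, pixels), "k1" (the pictures are not rectified: a ray, as slopes to the right and down, at radius r is drawn at 1 + k1 r^2 times it, then the intrinsics apply), "camera_from_world" (4x4, takes a point from world to camera coordinates). Camera axes: x right, y down, z forward; pixel columns grow to the right and rows downward; lengths in mm; the calibration is good to about 2 mm. A picture is of the moment at which its call begins.
- sign_off(): hands the job in; it is judged then, once.
The state is a dict: "clock": time; "joint_positions": joint angles; "joint_vel": joint speeds; "effort": joint torques, N m; "tcp_pos": TCP position; "eef_rot": TCP orientation; "force": force on the tool from outside, world axes, zero at the start; "wrist_torque": the same for the moment, N m; "finger_gap": finger opening in mm; "gripper_force": force on a finger pad.
Only numpy, scipy, OpenCV 4.12 (cv2) and the standard library are available. Lean on these libraries where they do the work, as an engineer would, in place of code of your own. Each camera call takes 0.05 s, during which the arm holds its last target. There are 200 camera calls.

### The job

Switch the induction hob on and set it to the level marked by the orange sticker: rest the fingertips on the power key for a moment, then put them on the slider's lowest mark and slide up the row of marks in one unbroken stroke, lightly touching the glass or skimming just above it, until level with the sticker, go no further, and lift straight off there. Don't press hard, don't shift or lift the hob, and leave the pot and everything else on the counter where it is.

Things in the scene. Friction and masses are not known exactly. Their poses are not given: they have to be found in the camera images.
- hob: Loose black induction hob, 360 (x) x 300 (y) mm, flat glass top 62 mm up. Origin: centre of its underside; x away from its user, y to the user's left, yaw within 0.3. Touch row 45 mm behind the front edge, left to right: power key, slider, padlock key (y -118, leave). Nothing moves: it senses fingertips touching or under 8 mm above the glass, at the point midway between the pads, fingers down.
- power_key (a point): Centre of the power key on top of the glass: a pale broken ring with a stroke, 20 mm across, 118 mm left of the hob's middle line and 46 mm left of the slider's lowest mark. Axes as the hob's. It takes a fingertip within 12 mm of this point for about 0.3 s.
- slider_low (a point): Middle of the slider's lowest mark, on top of the glass: the leftmost and shortest of nine pale printed bars, 7 mm wide, 18 mm apart along the hob's -y, growing from 8 to 20 mm long. Axes as the hob's.
- slider_high (a point): Middle of the slider's highest mark (the rightmost, tallest bar), on the top of the glass, 144 mm from slider_low along the hob's -y.
- sticker_dot (a point): Centre of a flat round orange sticker, 16 mm across, stuck on the glass 26 mm nearer the user than the row of bars, to show the household's usual level. The level meant is the point on the row straight beside it (same y in the hob's frame), 90 to 130 mm from the lowest mark. Axes as the hob's.
- pot: Lidded stainless pot standing on the cooking zone, 164 mm across, 97 mm high with its lid knob, two loop handles reaching 107 mm from its middle; its near wall is 93 to 108 mm behind the row of marks. Loose, 0.95 kg. Origin: centre of its underside.
- bowl: Blue ceramic bowl, 150 mm across, 62 mm high, loose, beside the hob. Origin: centre of its underside.
- tumbler: Pale green silicone tumbler, 78 mm across the rim, 100 mm high, loose, beside the hob. Origin: centre of its underside.
- jug: Stainless jug with a black handle and a hinged flip lid, 121 mm across, about 200 mm high, handle reaching 106 mm from its axis; loose. Origin: centre of its underside.
- housing_low: Lower of two stacked water-filter cartridge housings: blue ribbed bowl with white screw cap, 116 mm across the collar (132 mm over the ports), 130 mm high, loose. Origin: centre of its underside.
- housing_top: The upper housing, the same, standing on the cap of the lower one (top at 260 mm above the counter), loose.
- organizer_drawer0_handle (a point): Knob of the upper drawer of a small white plastic organizer (220 x 170 x 130 mm) at the right rear; the drawer may stand slightly open. Not part of the job.
There are look-alikes about, which are no part of the job. Leave any green look-alike of the housing_low alone.

How it is judged (in metres and radians):
On the way, in this order (a step that is already met when the one before it is completed fails the run):
1. the fingertip rests on the power key, touching or within a few mm of the glass, for 0.3 s (z of the grasp point in the frame of slider_low below 0.028 m and x of the grasp point in the frame of power_key between -0.012 and 0.012 m and y of the grasp point in the frame of power_key between -0.012 and 0.012 m), for 0.3 s.
2. the fingertip is at the lowest mark of the slider, on or just above the glass (z of the grasp point in the frame of slider_low below 0.028 m and x of the grasp point in the frame of slider_low between -0.014 and 0.014 m and y of the grasp point in the frame of slider_low between -0.01 and 0.012 m), for 0.05 s.
3. still at the glass, it has slid 24 mm up the row (z of the grasp point in the frame of slider_low below 0.028 m and x of the grasp point in the frame of slider_low between -0.014 and 0.014 m and y of the grasp point in the frame of slider_low between -0.033 and -0.015 m), for 0.02 s.
4. still at the glass, it has slid 48 mm up the row (z of the grasp point in the frame of slider_low below 0.028 m and x of the grasp point in the frame of slider_low between -0.014 and 0.014 m and y of the grasp point in the frame of slider_low between -0.057 and -0.039 m), for 0.02 s.
5. still at the glass, it is coming up to the sticker (z of the grasp point in the frame of slider_low below 0.028 m and x of the grasp point in the frame of slider_low between -0.014 and 0.014 m and y of the grasp point in the frame of sticker_dot between 0.014 and 0.03 m), for 0.02 s.
6. at the glass, it stands on the row level with the orange sticker (within 12 mm) (z of the grasp point in the frame of slider_low below 0.028 m and x of the grasp point in the frame of slider_low between -0.014 and 0.014 m and y of the grasp point in the frame of sticker_dot between -0.012 and 0.012 m), for 0.1 s.
7. it is lifted straight off there, at least 25 mm clear of the glass (x of the grasp point in the frame of slider_low between -0.03 and 0.03 m and y of the grasp point in the frame of sticker_dot between -0.03 and 0.03 m and z of the grasp point in the frame of slider_low above 0.045 m), for 0.05 s.
At the end, for the whole second after the job is handed in: Slider traced to the sticker (within 12 mm along, 14 mm across) and the fingertips lifted off; they end at least 20 mm clear of the glass; hob within 10 mm of its place, level and still; pot, bowl, tumbler, jug and housings within 20 mm and upright; drawer within 15 mm (z of the grasp point in the frame of slider_low above 0.04 m and distance of hob from where it was at the start of the episode below 0.01 m and linear speed of hob below 0.02 m/s and angle between hob's own z axis and vertical below 0.03 rad and distance of each of pot, bowl, tumbler, jug, housing_low, housing_top from where it was at the start of the episode below 0.02 m and angle between each of pot, bowl, tumbler, jug, housing_low, housing_top's own z axis and vertical below 0.2 rad and distance of organizer_drawer0_handle from where it was at the start of the episode below 0.015 m); the robot touches nothing.
It fails at once if the glass is pressed hard (more than 40 N) instead of lightly (contact force between the fingers and hob above 40 N).
It fails at once if the fingertip comes off the glass (more than about 14 mm) part-way along the slider, between the lowest mark and the sticker (x of the grasp point in the frame of slider_low between -0.014 and 0.014 m and y of the grasp point in the frame of slider_low between -0.2 and -0.014 m and y of the grasp point in the frame of sticker_dot above 0.016 m and z of the grasp point in the frame of slider_low between 0.033 and 0.055 m).
It fails at once if the fingertip, at the glass, runs more than 16 mm past the sticker (towards full power and the padlock key) (z of the grasp point in the frame of slider_low below 0.028 m and y of the grasp point in the frame of sticker_dot below -0.016 m and x of the grasp point in the frame of slider_low between -0.03 and 0.03 m).
It fails at once if the hob is shifted more than 10 mm, lifted or tipped (distance of hob from where it was at the start of the episode above 0.01 m or angle between hob's own z axis and vertical above 0.03 rad).
It fails at once if the pot, bowl, tumbler, jug or a filter housing is moved more than 20 mm or tipped, or the organizer's drawer more than 15 mm (distance of any of pot, bowl, tumbler, jug, housing_low, housing_top from where it was at the start of the episode above 0.02 m or angle between any of pot, bowl, tumbler, jug, housing_low, housing_top's own z axis and vertical above 0.2 rad or distance of organizer_drawer0_handle from where it was at the start of the episode above 0.015 m).
It also fails if it takes over 45 s, if anything falls off the work surface, if the arm or the gripper's body presses on something with over 40 N, if the wrist force passes 120 N, or if a joint passes its speed limit or range.

## Working session

There is one attempt and no reset: what is moved stays moved. The work goes in short steps, Python scripts to look and compute and a tool call to move; the robot and the scene stay as the last step left them, time stands still between calls to the robot, and variables do not carry over. Pictures are saved under pics/ and viewed, at most 10 in all, crops included, and the job is handed in when it is done.

Besides the shell and the picture viewer there is one more tool, called after "Call:" as name(argument=value, ...), one argument or row to a line, values as JSON. servo_tool: Moves the arm, as the interface text tells. Its arguments: {"type":"object","properties":{"linear":{"type":"array"},"turn":{"type":"array"},"fingers":{"type":"array"},"squeeze":{"type":"number"}},"required":["linear","turn","fingers"]}

```bash
mkdir -p pics; python3 - <<'E'
from plant import observe, viewer
import cv2,pickle
for n in("top","side"):
    s=viewer.snapshot(n); pickle.dump(s,open(n+'.pkl','wb')); cv2.imwrite(f'pics/{n}1.png',s["img"][:,:,::-1])
    print(n,s["fov_y"],s["cx"],s["cy"],s["k1"],s["camera_from_world"])
o=observe();print(o["clock"],o["tcp_pos"],o["eef_rot"],o["finger_gap"])
E
```

```text
top 43.07717078976482 278.7694373908051 205.9195139808729 -0.059021877236361965 [[-1.16273028e-02 -9.99866811e-01 -1.14527732e-02  1.17530599e+01]
 [-9.88915929e-01  1.31939233e-02 -1.47889167e-01  4.61672242e+02]
 [ 1.48020577e-01  9.60627773e-03 -9.88937626e-01  1.51771885e+03]
 [ 0.00000000e+00  0.00000000e+00  0.00000000e+00  1.00000000e+00]]
side 48.498927855031624 279.22769983597095 210.8411849371067 -0.1252420436381537 [[ 7.83052950e-01 -6.21738294e-01 -1.64185965e-02 -3.43686154e+02]
 [-3.28356785e-01 -3.90843619e-01 -8.59897138e-01  2.34827469e+02]
 [ 5.28213876e-01  6.78736148e-01 -5.10203236e-01  1.29257874e+03]
 [ 0.00000000e+00  0.00000000e+00  0.00000000e+00  1.00000000e+00]]
0.1 [223.29641591 583.15869141 221.53439698] [ 1.81890935e-01  9.83318320e-01 -8.35142328e-04 -2.66748231e-04] 86.85745185674082
```

View pics/top1.png

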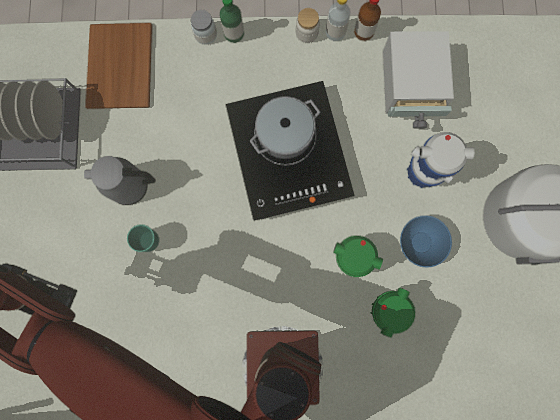

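View pics/side1.png

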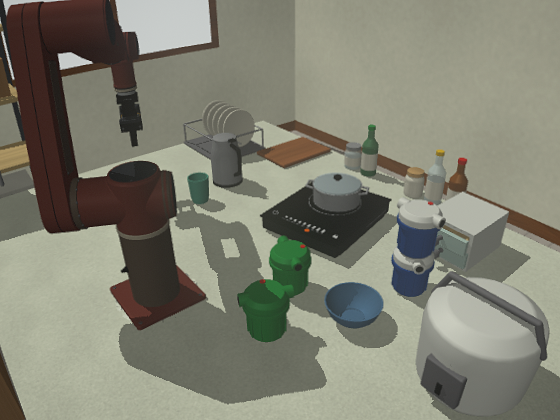

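The top view shows the hob with its power key at (261,203), bars from about (278,199) to (325,187), and the sticker at (312,199). In the side view the row is clear of obstacles. The arm is at the left.

```bash
cat > h.py <<'E'
import numpy as np,cv2,pickle
def ray(s,u,v,z):
    f=s["img"].shape[0]/2/np.tan(np.radians(s["fov_y"]/2))
    d=np.array([(u-s["cx"])/f,(v-s["cy"])/f]); p=d.copy()
    for _ in range(30): p=d/(1+s["k1"]*(p@p))
    M=s["camera_from_world"]; R=M[:3,:3]; c=-R.T@M[:3,3]; w=R.T@np.r_[p,1]
    return c+w*(z-c[2])/w[2]
E
python3 - <<'E'
from h import *
s=pickle.load(open('top.pkl','rb')); im=s["img"].astype(int)
crop=s["img"][165:225,225:360,::-1]; cv2.imwrite('pics/c1.png',cv2.resize(crop,None,fx=5.9,fy=5.9,interpolation=cv2.INTER_CUBIC))
o=(im[...,0]>150)&(im[...,2]<90)&(im[...,0]-im[...,1]>60); o[:165]=0;o[225:]=0;o[:,:225]=0;o[:,360:]=0
y,x=np.nonzero(o); print('sticker',x.mean(),y.mean(),len(x),ray(s,x.mean(),y.mean(),62))
g=im.min(2); sub=np.zeros_like(g); 
hob=np.array([[234,165],[345,165],[351,192],[256,215]]); m=np.zeros(g.shape,np.uint8); cv2.fillPoly(m,[hob],1)
for nm,t in(("",70),("",100)):
    b=((g>t)&(m>0)&~o).astype(np.uint8); b[:178]=0
    n,l,st,ce=cv2.connectedComponentsWithStats(b)
    for i in range(1,n):
        if st[i,4]>2:
            yy,xx=np.nonzero(l==i);w=g[yy,xx]-40;u,v=(xx*w).sum()/w.sum(),(yy*w).sum()/w.sum()
            print(t,st[i,4],np.round([u,v],1),np.round(ray(s,u,v,62),1))
E
```

```text
sticker 312.0 199.0 21 [476.450017   -89.84344502  62.        ]
70 42 [243.  183.8] [523.6 108.2  62. ]
70 30 [339.9 183.9] [ 519.5 -171.3   62. ]
70 32 [324.3 187.5] [ 509.6 -125.8   62. ]
70 30 [318.3 188.8] [ 506.1 -108.5   62. ]
70 28 [312.3 190.2] [502.2 -91.3  62. ]
70 25 [306.1 191.8] [497.6 -73.4  62. ]
70 17 [299.9 192.8] [495.  -55.6  62. ]
70 17 [293.9 194.2] [491.2 -38.   62. ]
70 15 [287.8 195.8] [486.8 -20.5  62. ]
70 4 [310.9 195.3] [487.3 -87.   62. ]
70 12 [275.6 198.8] [478.3  14.5  62. ]
70 13 [281.7 197.4] [482.2  -3.1  62. ]
70 17 [295.  198.9] [477.4 -41.1  62. ]
70 4 [302.8 196.9] [482.8 -63.5  62. ]
70 36 [260.4 202.7] [467.6  58.3  62. ]
70 5 [283.  201.9] [469.   -6.5  62. ]
70 5 [287. 201.] [471.7 -18.1  62. ]
70 4 [275.6 203.4] [465.   14.8  62. ]
70 6 [279.  202.8] [466.7   4.9  62. ]
100 36 [242.8 183.6] [524.3 108.6  62. ]
100 24 [339.8 184. ] [ 519.2 -171.    62. ]
100 17 [318.1 188.3] [ 507.4 -108.1   62. ]
100 18 [324.2 186.9] [ 511.2 -125.6   62. ]
100 17 [312.  189.7] [503.6 -90.3  62. ]
100 17 [306.  191.5] [498.6 -73.2  62. ]
100 13 [299.9 192.9] [494.6 -55.5  62. ]
100 13 [293.9 194.3] [490.9 -38.1  62. ]
100 13 [287.8 195.8] [486.6 -20.5  62. ]
100 10 [281.7 197.5] [482.1  -3.   62. ]
100 3 [259.2 199.8] [476.1  61.6  62. ]
100 7 [275.7 199. ] [478.   14.4  62. ]
100 11 [262.1 203.3] [465.9  53.4  62. ]
100 5 [258.3 205.2] [460.6  64.4  62. ]
```

View pics/c1.png

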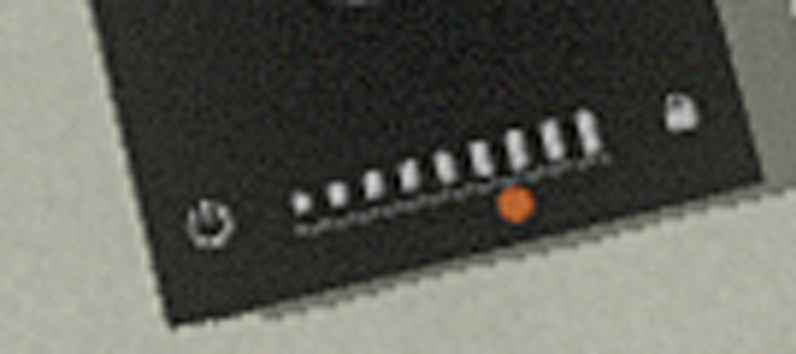

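Call:
servo_tool(
  linear=[
    [-2,-1.9,0],
    [-4,-3.9,0],
    [-7,-6.8,0],
    [-10,-9.7,0],
    [-13,-12.6,0],
    [-16,-15.5,0],
    [-19,-18.4,0],
    [-22,-21.3,0],
    [-25,-24.2,0],
    [-28,-27.1,0],
    [-31,-30,0],
    [-34,-32.9,0],
    [-37,-35.8,0],
    [-39.5,-38.2,2],
    [-41,-39.7,4],
    [-41.6,-40.25,6],
    [-41.6,-40.25,8],
    [-41.6,-40.25,10],
    [-41.6,-40.25,10],
    [-41.6,-40.25,10],
  ],
  turn=[
    [0,0,-0.03],
    [0,0,-0.06],
    [0,0,-0.09],
    [0,0,-0.12],
    [0,0,-0.16],
    [0,0,-0.2],
    [0,0,-0.24],
    [0,0,-0.28],
    [0,0,-0.32],
    [0,0,-0.36],
    [0,0,-0.4],
    [0,0,-0.44],
    [0,0,-0.48],
    [0,0,-0.52],
    [0,0,-0.56],
    [0,0,-0.594],
    [0,0,-0.594],
    [0,0,-0.594],
    [0,0,-0.594],
    [0,0,-0.594],
  ],
  fingers=[0,0,0,0,0,0,0,0,0,0,0,0,0,0,0,0,0,0,0,0],
)

```text
clock: 2.1
tcp_pos: [467.7, 59.0, 122.5]
eef_rot: [-0.114, 0.993, 0.0, -0.001]
force: [-0.9, -0.3, 0.7]
finger_gap: 0.7
gripper_force: 0.0
```

```bash
python3 - <<'E'
from plant import observe, viewer
from h import *
from scipy.spatial.transform import Rotation as R
s=viewer.snapshot("side"); cv2.imwrite('pics/s2.png',cv2.resize(s["img"][150:260,230:420,::-1],None,fx=4,fy=4,interpolation=cv2.INTER_CUBIC)); pickle.dump(s,open('s2.pkl','wb'))
o=observe();print(o["clock"],o["tcp_pos"],o["finger_gap"],o["force"]);print(R.from_quat(o["eef_rot"]).as_matrix().round(4))
im=pickle.load(open('side.pkl','rb')); a=im["img"].astype(int)
m=(a[...,0]>150)&(a[...,2]<90)&(a[...,0]-a[...,1]>60); m[:222]=0;m[240:]=0;m[:,:295]=0;m[:,320:]=0
y,x=np.nonzero(m);print(len(x),ray(im,x.mean(),y.mean(),62) if len(x) else 0)
E
```

```text
2.15 [468.45913757  59.02798811 123.29842787] 0.43057464650740923 [ 1.11639652 -0.10011042  0.18104263]
[[-9.740e-01 -2.263e-01  7.000e-04]
 [-2.263e-01  9.740e-01 -0.000e+00]
 [-7.000e-04 -2.000e-04 -1.000e+00]]
8 [479.49311739 -87.49182524  62.        ]
```

View pics/s2.png

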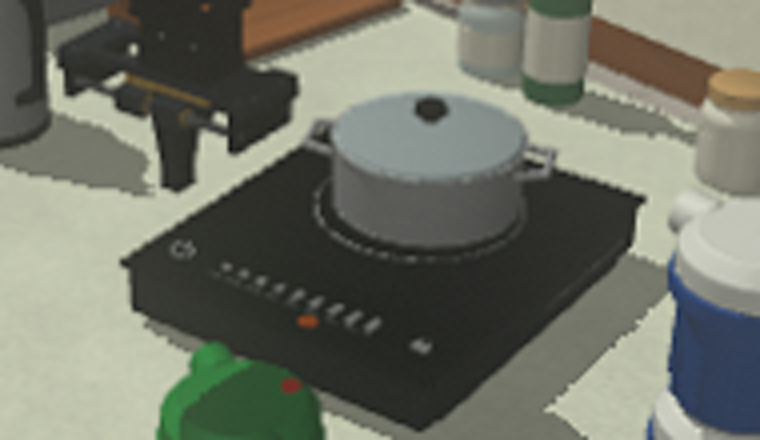

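Both views agree to within about 3 mm, and the closed fingertips at crop pixel (175,188) hang above the power key at (182,250). Next I descend to 3–4 mm above the glass.

Call:
servo_tool(
  linear=[
    [-0.1,0.1,1.5],
    [-0.1,0.1,3],
    [-0.1,0.1,4],
    [-0.1,0.1,4.7],
    [-0.1,0.1,5.2],
    [-0.1,0.1,5.5],
    [-0.1,0.1,5.7],
    [-0.1,0.1,5.7],
    [-0.1,0.1,5.7],
    [-0.1,0.1,5.7],
    [-0.1,0.1,5.7],
    [-0.1,0.1,5.7],
    [-0.1,0.1,5.7],
    [-0.1,0.1,5.7],
    [-0.1,0.1,5.7],
  ],
  turn=[
    [0,0,0],
    [0,0,0],
    [0,0,0],
    [0,0,0],
    [0,0,0],
    [0,0,0],
    [0,0,0],
    [0,0,0],
    [0,0,0],
    [0,0,0],
    [0,0,0],
    [0,0,0],
    [0,0,0],
    [0,0,0],
    [0,0,0],
  ],
  fingers=[0,0,0,0,0,0,0,0,0,0,0,0,0,0,0],
)

```text
clock: 3.65
tcp_pos: [468.8, 60.2, 65.5]
eef_rot: [-0.114, 0.993, -0.0, -0.0]
force: [0.0, -1.2, -1.2]
finger_gap: 0.1
gripper_force: 0.0
```

```bash
python3 - <<'E'
from plant import observe, viewer
from h import *
for n in("top","side"):
    s=viewer.snapshot(n)
    u0,v0=(215,160) if n=="top" else (230,170)
    cv2.imwrite(f'pics/{n}3.png',cv2.resize(s["img"][v0:v0+75,u0:u0+130,::-1],None,fx=5,fy=5,interpolation=cv2.INTER_CUBIC))
o=observe();print(o["clock"],o["tcp_pos"],o["force"])
E
```

```text
3.75 [468.80465651  60.16852265  65.52400772] [-0.10187815  0.41967277  0.09023652]
```

View pics/side3.png

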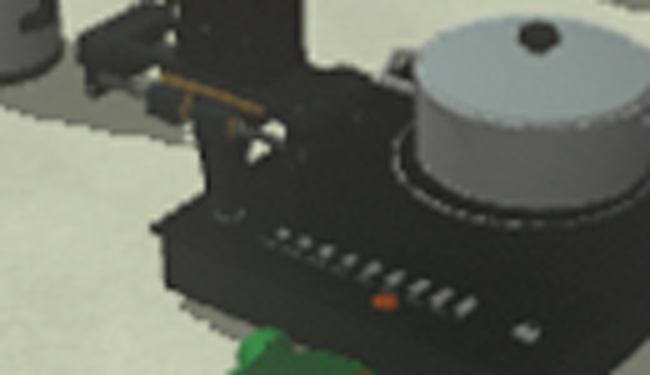

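The fingertip sits on the key, with only the lower edge of the ring showing at (228,215). Now I hop over to the lowest mark.

Call:
servo_tool(
  linear=[
    [0,0,-1.5],
    [0,0,-3],
    [0,-1.5,-3],
    [0,-3,-3],
    [0,-4.3,-3],
    [0,-4.6,-3],
    [0,-4.6,-2],
    [0,-4.6,-1.2],
    [0,-4.6,-0.5],
    [0,-4.6,0],
    [0,-4.6,0],
    [0,-4.6,0],
    [0,-4.6,0],
  ],
  turn=[
    [0,0,0],
    [0,0,0],
    [0,0,0],
    [0,0,0],
    [0,0,0],
    [0,0,0],
    [0,0,0],
    [0,0,0],
    [0,0,0],
    [0,0,0],
    [0,0,0],
    [0,0,0],
    [0,0,0],
  ],
  fingers=[0,0,0,0,0,0,0,0,0,0,0,0,0],
)

```text
clock: 5.05
tcp_pos: [479.5, 15.4, 65.9]
eef_rot: [-0.114, 0.993, -0.0, 0.0]
force: [0.9, 0.7, 0.7]
finger_gap: 0.3
gripper_force: 0.0
```

Call:
servo_tool(
  linear=[
    [0,-0.3,0],
    [0,-0.9,0],
    [0,-1.6,0],
    [0,-2.3,0],
    [0,-3.0,0],
    [0,-3.7,0],
    [0,-4.4,0],
    [0,-5.1,0],
    [0,-5.8,0],
    [0,-6.5,0],
    [0,-7.2,0],
    [0,-7.8,0],
    [0,-8.4,0],
    [0,-9.0,0],
    [0,-9.5,0],
    [0,-9.9,0],
    [0,-10.1,0],
    [0,-10.1,0],
    [0,-10.1,0],
    [0,-10.1,0],
  ],
  turn=[
    [0,0,0],
    [0,0,0],
    [0,0,0],
    [0,0,0],
    [0,0,0],
    [0,0,0],
    [0,0,0],
    [0,0,0],
    [0,0,0],
    [0,0,0],
    [0,0,0],
    [0,0,0],
    [0,0,0],
    [0,0,0],
    [0,0,0],
    [0,0,0],
    [0,0,0],
    [0,0,0],
    [0,0,0],
    [0,0,0],
  ],
  fingers=[0,0,0,0,0,0,0,0,0,0,0,0,0,0,0,0,0,0,0,0],
)

```text
clock: 7.05
tcp_pos: [502.0, -82.8, 65.5]
eef_rot: [-0.114, 0.993, 0.0, -0.0]
force: [0.5, -0.1, 0.2]
finger_gap: 0.2
gripper_force: 0.0
```

```bash
python3 - <<'E'
from plant import observe, viewer
from h import *
s=viewer.snapshot("side"); cv2.imwrite('pics/side4.png',cv2.resize(s["img"][170:270,240:400,::-1],None,fx=5,fy=5,interpolation=cv2.INTER_CUBIC))
o=observe();print(o["clock"],o["tcp_pos"],o["force"])
E
```

```text
7.1 [501.97428133 -82.80147849  65.49731552] [ 0.02149059  0.68400218 -0.1108284 ]
```

View pics/side4.png

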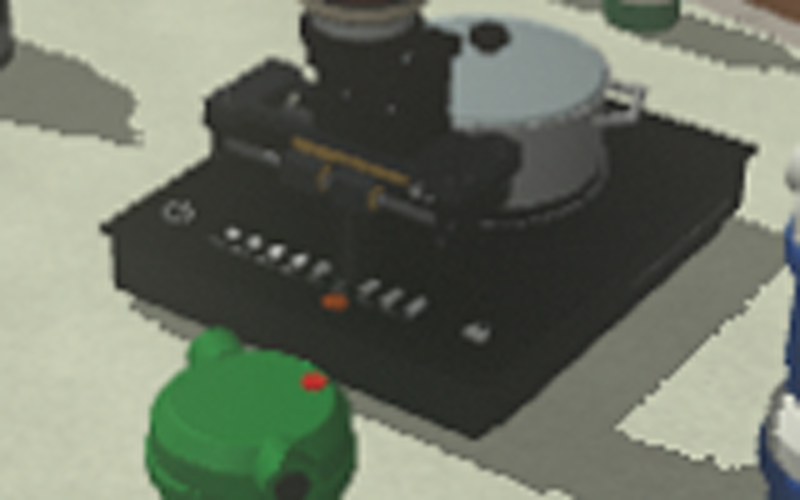

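The fingertip at about (347,285) stands on the row straight behind the sticker at (335,301), and the hob has not moved. Now I lift straight off.

Call:
servo_tool(
  linear=[
    [0,0,-0.8],
    [0,0,-2],
    [0,0,-3.5],
    [0,0,-5],
    [0,0,-6.5],
    [0,0,-8],
    [0,0,-9],
    [0,0,-10],
    [0,0,-10],
    [0,0,-10],
    [0,0,-10],
    [0,0,-10],
  ],
  turn=[
    [0,0,0],
    [0,0,0],
    [0,0,0],
    [0,0,0],
    [0,0,0],
    [0,0,0],
    [0,0,0],
    [0,0,0],
    [0,0,0],
    [0,0,0],
    [0,0,0],
    [0,0,0],
  ],
  fingers=[0,0,0,0,0,0,0,0,0,0,0,0],
)

```text
clock: 8.3
tcp_pos: [501.5, -82.9, 164.7]
eef_rot: [-0.114, 0.993, 0.0, -0.001]
force: [0.4, 1.1, -0.5]
finger_gap: 0.3
gripper_force: 0.0
```

```bash
python3 - <<'E'
from plant import observe, sign_off
o=observe();print(o["clock"],o["tcp_pos"],o["force"])
print(sign_off())
E
```

```text
8.3 [501.52934752 -82.85233632 164.67554513] [ 0.36476352  1.06854414 -0.53671938]
the job is handed in; nothing more can be done
None
```

I held the fingertips over the power key, slid them from the lowest mark up to level with the orange sticker (about 3.5 mm above the glass), lifted straight off and handed the job in at 8.3 s; no contact force showed, and the hand-in returned no verdict.

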